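Set the length stop to the red-tabbed notch

ROBOT

A 7-joint arm with a two-finger parallel gripper is mounted at the origin on the work surface. World frame = base frame: x ahead of the robot, y to its left, z up, the work surface at z = 0. Lengths are in m, angles in rad, forces in N, time in s.
With the tool pointing down it reaches from about 0.425 to 0.95 m from the base axis. Payload 4.7 kg.
Tool frame: the origin (TCP) lies on the centre line of the jaws, within the pads' length; the fingertips stand 11 mm ahead of it and the grasp point (between the pads) lies 8 mm behind it (r.finger_overhang is the distance from the TCP to the fingertips, in m); z points along the fingers, y is the direction in which the jaws open and shut (so a half turn about z gives the same grasp; the last joint's range is limited). The gripper opens to 87 mm and grips with 3 to 60 N. Pads are 19 mm wide; open, the fingers measure 117 mm over their backs; the gripper's body (75 mm by 190 mm) begins 51 mm behind the grasp point.
Start: joints at [1.315, 0.469, -0.049, 1.532, 0.024, 1.141, -0.082], TCP at [0.152, -0.658, 0.234] pointing down, gripper open.
Joint ranges: [-2.59, 2.59], [-0.33, 1.99], [-1.39, 1.29], [0.1, 2.45], [-1.04, 4.18], [0.21, 1.99], [-2.66, 2.66]. Speed limits (rad/s): [2.57, 2.57, 3.14, 3.14, 3.14, 3.14, 3.14].

INTERFACE

Orientations are given as [roll, pitch, yaw] about the fixed x, y, z axes, in that order (R = Rz(yaw) Ry(pitch) Rx(roll)).
In Python, from cell import monitor, eyes, ticket, spotter, r gives the robot as it stands.
- The arm moves only by the shell command python3 -m jog 'ROWS' [FORCE]. ROWS is JSON, a list of rows, each an object with "gripper": the finger opening in mm, from 0 to 87; "slide": the shift along the tool's x, y, z in mm, a list of three; "spin": the turn about the tool's z in degrees. A call has 1 to 20 rows; each row shifts and turns the pose as measured when the row begins, along the tool's axes as they then stand; what a row does not reach is not made up. A row lasts 1/8 s, in which the tool goes at most 62.5 mm and 10.7 degrees, less where a joint would pass 70% of its speed; a pose out of reach is approached as far as the arm can. A call is refused whole if a number of a shift passes 62.5 or a number of a turn 10.7, either way. A call with a gripper value outside its range is refused whole. The fingers move at their own pace and stop on an object; FORCE is the grip in N (left out, the last holds). Time passes only in rows, so rows that do not move let the fingers close. It gives the time, the measured TCP pose, the force and the opening at its end, in the units of the state.
- monitor.get_obs(): the state, without advancing time (a new reading comes with each control period).
- eyes.read_camera(name): name is "side" or "top"; returns a dict with "img" (384x512x3 uint8, blue, green, red), "z_map" (384x512 float32, m along the optical axis (not along the pixel's ray), 0 where there is no reading), "fx", "fy", "cx", "cy" (pixels), "k1" (the pictures are not rectified: a ray, as slopes to the right and down, at radius r is drawn at 1 + k1 r^2 times it, then the intrinsics apply), "cam_to_world" (4x4, takes a point from camera to world coordinates). Camera axes: x right, y down, z forward; pixel columns grow to the right and rows downward; lengths in m; the calibration is good to about 2 mm. A picture is of the moment at which its call begins.
- ticket.sign_off(): hands the job in, once; it reports no verdict.
Trained networks look in the newest picture that a camera, given by its name, has taken for a name from the list of things; names that differ only in an ending like _2 or _b are one class to them, and where a whole thing is asked for, a point or a joint stands for the part that bears it (a point fixed in the world has none). Each returns a list of dicts, best first, with "p" (0 to 1); they miss things now and then, are a little off and sometimes report something else, mostly with a low value. They report only what shows in the picture. A call takes as long as a camera call.
- spotter.recognise(target, camera): "centre" ([column, row] in pixels, amid what is visible of it).
- spotter.masks_of(target, camera): "pixels" (384x512 bool, what is visible of it) and "centre" ([column, row] in pixels, amid what is visible of it).
- spotter.landmark_of(target, camera): "centre" ([column, row] in pixels: a listed point, or the origin of a listed thing).
The state is a dict: "time_s": time; "q": joint angles; "dq": joint speeds; "joint_torque": joint torques, N m; "tcp_pos": TCP position; "tool_rot": TCP orientation; "wrist_force": force on the tool from outside, world axes, zero at the start; "ft_torque": the same for the moment, N m; "width": finger opening in m.
Only numpy, scipy, OpenCV 4.12 (cv2) and the standard library are available. Lean on these libraries where they do the work, as an engineer would, in place of code of your own. Each camera call takes 0.05 s, during which the arm holds its last target.

TASK

Set the length stop for the next cut: with the outside of the fingertips, push the blue sliding stop along its rail, against its side, until it clicks into the notch marked by the red tab and its yellow pointer stands at that tab. Push only, do not take the stop between the fingers, then leave it latched there and move clear. Leave the other things on the bench where they are.

Things in the scene. Friction and masses are not known exactly. Their poses are not given: they have to be found in the camera images.
- rail: Stop rail fixed to the bench: green base plate 110 x 400 x 8 mm, along its middle a bar 44 mm wide with a bare metal top 34 mm above the bench. Origin: centre of the underside, on the bench. y runs along the rail, x across it, away from the robot; the tabs lie on the +x side. Four dark V notches, 14 mm wide, cross the bar at y = -130, -65, 65, 130 mm. End blocks (48 mm high) at y = -194 and 194 mm.
- stop (a joint): Position of the blue stop along the rail's y, in m; 0 = mid rail, limits -0.155 to 0.155. It starts between the two inner notches; the push may go either way. Sliding takes about 2 N. At a notch the force dips as the stop snaps in by itself from about 4 mm short of centre; pushing it out of a notch takes 10 to 12 N, and unwanted notches may be pushed through.
- stop_top (a point): Centre of the blue stop's top face, 74 mm above the bench; axes as the rail's. The block is 62 mm across the rail, 50 mm along it, and spans 35 to 74 mm above the bench; its flat upright sides, 25 mm from this point along y, are the faces to push, with a fingertip over the bar at 40 mm or more above the bench. A thin brass plunger stands 6 mm out of the top, 2 mm when latched.
- stop_pointer (a point): Tip area of the stop's yellow pointer, level with the stop's centre along the rail, 44 mm from the rail's middle line on the tab side (+x), 23 mm above the bench; axes as the rail's.
- stop_nose (a point): End of the steel nose on the stop's near (-x) side, 81 mm from the rail's middle line; the nose is 26 mm wide along the rail and spans 36 to 60 mm above the bench. It moves with the stop. Axes as the rail's.
- plunger (a joint): How far the stop's spring plunger has dropped, in m: about 0 riding on the rail, about 0.004 when latched in a notch.
- tab_red: Red index tab, 18 mm across the rail, 20 mm along it, 6 mm high, fixed on the base plate beside one of the four notches, centred on that notch; the three other notches have white tabs. Origin: centre of its underside, 8 mm above the bench, 44 mm from the rail's middle line; axes as the rail's. The stop is home when the pointer's y in this frame is 0.
- holder: Loose steel tool holder standing on the bench beyond the rail, 64 mm across, 60 mm high. Origin: centre of its underside.
- carton: Loose small white carton standing beyond the rail, 50 x 60 x 50 mm. Origin: centre of its underside.
- paste: Loose amber jar with black cap on the near side of the rail, 52 mm across, 60 mm high. Origin: centre of its underside.
- bush: Loose flanged brass bush on the near side of the rail, 44 mm across, 45 mm high. Origin: centre of its underside.

How it is judged:
By the outcome, as a careful person would: the job done as asked, in the order asked, and still so for the second after the job is handed in, with the robot touching nothing.
It also fails if it takes over 48 s, if anything falls off the work surface, if the arm or the gripper's body presses on something with over 40 N, if the wrist force passes 120 N, or if a joint passes its speed limit or range.

## Working session

There is one attempt and no reset: what is moved stays moved. The work goes in short steps, Python scripts to look and compute and a shell command to move; the robot and the scene stay as the last step left them, time stands still between calls to the robot, and variables do not carry over. Pictures are saved under pics/ and viewed, and the job is handed in when it is done.

```bash
ls; mkdir -p pics; cat > h.py <<'E'
import numpy as np, cv2
from cell import monitor, eyes, ticket, spotter, r
def ray(c,u,v):
    K=np.array([[c['fx'],0,c['cx']],[0,c['fy'],c['cy']],[0,0,1.]])
    xd,yd=(u-c['cx'])/c['fx'],(v-c['cy'])/c['fy']
    x,y=xd,yd
    for _ in range(20):
        s=1+c['k1']*(x*x+y*y); x,y=xd/s,yd/s
    return np.array([x,y,1.])
def at_z(c,u,v,z):
    T=np.array(c['cam_to_world']); d=T[:3,:3]@ray(c,u,v); o=T[:3,3]
    return o+d*(z-o[2])/d[2]
def depth_pt(c,u,v):
    d=c['z_map'][int(round(v)),int(round(u))]; T=np.array(c['cam_to_world'])
    return T[:3,:3]@(ray(c,u,v)*d)+T[:3,3]
E
cat > look.py <<'E'
import sys
from h import *
n=sys.argv[1]
Z={'stop_top':.074,'stop_pointer':.023,'stop_nose':.048,'tab_red':.008,'rail':0,'holder':0,'carton':0,'paste':0,'bush':0}
for cam in ['top','side']:
    c=eyes.read_camera(cam); cv2.imwrite(f'pics/{n}_{cam}.png',c['img'])
    for t in (sys.argv[2].split(',') if len(sys.argv)>2 else Z):
        for d in spotter.landmark_of(t,cam)[:2]:
            print(cam,t,round(d['p'],2),np.round(d['centre'],1),np.round(at_z(c,*d['centre'],Z[t]),4))
o=monitor.get_obs(); print({k:np.round(o[k],3).tolist() for k in ['time_s','tcp_pos','tool_rot','wrist_force','width']})
E
python3 look.py a
```

```text
pics
top stop_top 0.59 [247.8 202.9] [0.5578 0.0331 0.074 ]
top stop_pointer 0.85 [245.4 184.3] [0.6025 0.0408 0.023 ]
top stop_nose 0.67 [253.9 244.4] [0.4777 0.0196 0.048 ]
top stop_nose 0.6 [269.7 130.8] [ 0.7116 -0.0073  0.048 ]
top tab_red 0.57 [255.4 240.5] [0.4865 0.0173 0.008 ]
top tab_red 0.4 [173.7 200.6] [0.5665 0.193  0.008 ]
top rail 0.77 [237.3 208. ] [0.5547 0.0576 0.    ]
top holder 0.64 [189.5 149.1] [0.6811 0.1657 0.    ]
top carton 0.77 [270.8 133.5] [ 0.7196 -0.0106  0.    ]
top paste 0.71 [232.5 276.2] [0.4109 0.0635 0.    ]
top bush 0.69 [190.2 151.1] [0.6767 0.164  0.    ]
top bush 0.67 [292.7 270.2] [ 0.4263 -0.0623  0.    ]
side stop_top 0.86 [255.3 208.5] [0.5621 0.0352 0.074 ]
side stop_pointer 0.73 [234.  223.5] [0.5977 0.0492 0.023 ]
side stop_pointer 0.37 [181.8 288.6] [0.5543 0.1982 0.023 ]
side stop_nose 0.91 [300.8 237.9] [0.4832 0.0118 0.048 ]
side tab_red 0.58 [182.2 291.8] [0.5587 0.1955 0.008 ]
side rail 0.66 [248.6 250.2] [0.5521 0.0593 0.    ]
side holder 0.89 [151.  240.4] [0.6836 0.1631 0.    ]
side holder 0.34 [246.9 249.6] [0.5551 0.0604 0.    ]
side carton 0.71 [209.3 181.3] [ 0.7293 -0.0094  0.    ]
side paste 0.72 [307.2 300.6] [0.4173 0.0671 0.    ]
side bush 0.63 [349.2 254.2] [ 0.4275 -0.0541  0.    ]
{'time_s': 1.0, 'tcp_pos': [0.152, -0.658, 0.234], 'tool_rot': [3.141, -0.0, 0.227], 'wrist_force': [0.682, 0.32, -0.784], 'width': 0.087}
```

View pics/a_top.png

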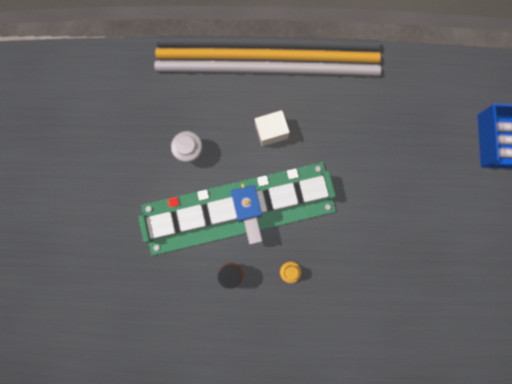

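View pics/a_side.png

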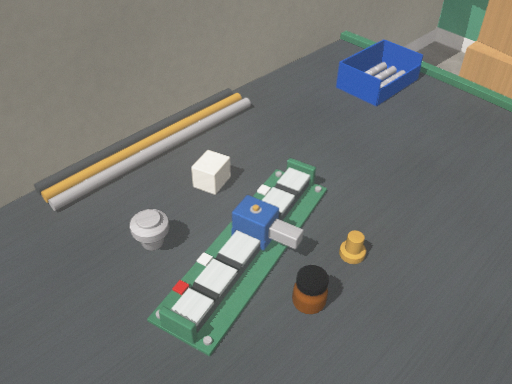

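The top view shows the red tab at about (173,201), at the +y end of the rail and next to its outermost notch. The stop is at (247,202), with its nose pointing to (254,240). The jar at (232,275) and the bush at (291,271) are on the near side. I'll measure the rail frame more exactly.

```bash
cat > meas.py <<'E'
from h import *
def blobs(c,m,z,amin=8):
    n,l,s,ce=cv2.connectedComponentsWithStats(m.astype(np.uint8))
    return [(s[i,4],np.round(ce[i],1),at_z(c,*ce[i],z)) for i in range(1,n) if s[i,4]>=amin]
def hsv(c): return cv2.cvtColor(c['img'],cv2.COLOR_BGR2HSV)
def red(c):
    h=hsv(c); return ((h[...,0]<6)|(h[...,0]>174))&(h[...,1]>150)&(h[...,2]>90)
def blue(c):
    h=hsv(c); return (h[...,0]>100)&(h[...,0]<125)&(h[...,1]>140)
if __name__=='__main__':
    for cam in ['top','side']:
        c=eyes.read_camera(cam)
        print(cam,'cam at',np.round(c['cam_to_world'],2)[:3,3])
        for b in blobs(c,red(c),.014): print('red',b)
        for b in blobs(c,blue(c),.074,40): print('blue',b)
        h=hsv(c)
        w=(h[...,1]<40)&(h[...,2]>170)
        for b in blobs(c,w,.014,15): print('white',b)
        g=(h[...,0]>55)&(h[...,0]<85)&(h[...,1]>100)
        yb=(h[...,0]>20)&(h[...,0]<35)&(h[...,1]>120)&(h[...,2]>120)
        for b in blobs(c,yb,.023,2): print('yel',b)
E
python3 meas.py
python3 - <<'E'
from h import *
for cam in ['top','side']:
    c=eyes.read_camera(cam); i=c['img']
    r0=(150,260,130,350) if cam=='top' else (150,350,150,370)
    cv2.imwrite(f'pics/z_{cam}.png',cv2.resize(i[r0[0]:r0[1],r0[2]:r0[3]],None,fx=3 if cam=='top' else 2.9,fy=3 if cam=='top' else 2.9,interpolation=cv2.INTER_CUBIC))
E
```

```text
top cam at [0.47 0.01 0.89]
red (np.int32(74), array([173. , 201.7]), array([0.56345023, 0.1930848 , 0.014     ]))
blue (np.int32(1554), array([493.2, 135. ]), array([ 0.71034748, -0.47051259,  0.074     ]))
blue (np.int32(580), array([245.9, 202.3]), array([0.55879821, 0.0368489 , 0.074     ]))
white (np.int32(1353), array([266.4,  65.7]), array([0.87078618, 0.00222017, 0.014     ]))
white (np.int32(720), array([271.2, 125.3]), array([ 0.73398878, -0.0108907 ,  0.014     ]))
white (np.int32(74), array([505.6, 125.5]), array([ 0.75174039, -0.53742519,  0.014     ]))
white (np.int32(560), array([183.7, 145.6]), array([0.68521534, 0.17615751, 0.014     ]))
white (np.int32(66), array([505.9, 138.4]), array([ 0.72197203, -0.53573   ,  0.014     ]))
white (np.int32(69), array([506.4, 151.8]), array([ 0.69130723, -0.5345763 ,  0.014     ]))
white (np.int32(18), array([317.5, 168.2]), array([ 0.64200185, -0.11095035,  0.014     ]))
white (np.int32(96), array([292. , 173.5]), array([ 0.62931952, -0.05686791,  0.014     ]))
white (np.int32(97), array([262.4, 180.5]), array([0.61295656, 0.0055
[... 2606 characters left out ...]
), array([284.8, 232.6]), array([ 0.52856054, -0.00347859,  0.014     ]))
white (np.int32(750), array([238.8, 246.4]), array([0.56077407, 0.07353289, 0.014     ]))
white (np.int32(934), array([213.8, 273.3]), array([0.54790259, 0.14010306, 0.014     ]))
white (np.int32(783), array([192.1, 304.6]), array([0.5268541 , 0.20198133, 0.014     ]))
white (np.int32(17), array([157.2, 313.3]), array([0.55057876, 0.24856522, 0.014     ]))
white (np.int32(51), array([206.8, 339.4]), array([0.46802958, 0.22501784, 0.014     ]))
yel (np.int32(3), array([343. , 248.7]), array([ 0.43253585, -0.03807453,  0.023     ]))
yel (np.int32(51), array([349.1, 254.8]), array([ 0.41760691, -0.03463122,  0.023     ]))
```

View pics/z_top.png

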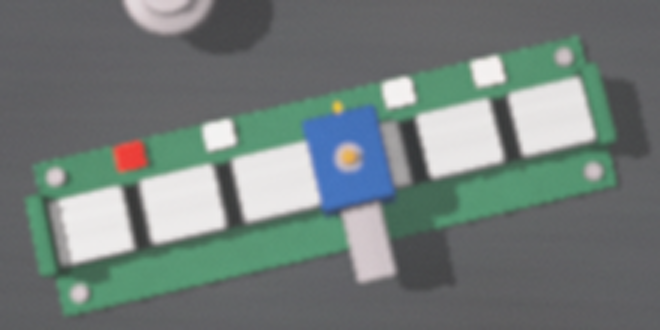

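View pics/z_side.png

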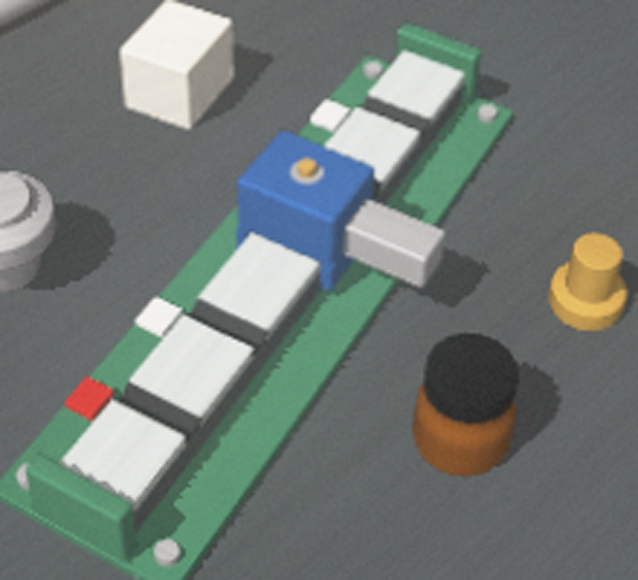

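From the tabs I get a rail yaw of about 0.257 rad and a centre at (0.554, 0.057). The stop is at rail y ≈ -0.021 and the target is +0.130, so I push towards +y from the -y side with closed fingers. First I'll approach high up.

```bash
python3 -m jog '[{"gripper":0,"slide":[0,0,0],"spin":-1.75},{"gripper":0,"slide":[35,-31,0],"spin":0},{"gripper":0,"slide":[35,-31,0],"spin":0},{"gripper":0,"slide":[35,-31,0],"spin":0},{"gripper":0,"slide":[35,-31,0],"spin":0},{"gripper":0,"slide":[35,-31,0],"spin":0},{"gripper":0,"slide":[35,-31,0],"spin":0},{"gripper":0,"slide":[35,-31,0],"spin":0},{"gripper":0,"slide":[35,-31,0],"spin":0},{"gripper":0,"slide":[35,-31,0],"spin":0},{"gripper":0,"slide":[35,-31,0],"spin":0},{"gripper":0,"slide":[35,-31,0],"spin":0},{"gripper":0,"slide":[35,-31,0],"spin":0},{"gripper":0,"slide":[35,-31,0],"spin":0},{"gripper":0,"slide":[35,-31,0],"spin":0}]' 30
cat > st.py <<'E'
from h import *
y=.2574;C=np.array([.5538,.0570]);X=np.array([np.cos(y),np.sin(y)]);Y=np.array([-np.sin(y),np.cos(y)])
def rl(p): d=np.array(p[:2])-C; return np.round([d@X*1e3,d@Y*1e3],1)
if __name__=='__main__':
    o=monitor.get_obs(); p=o['tcp_pos']
    print('t',o['time_s'],'rail mm',rl(p),'z',round(p[2]*1e3,1),'yawerr deg',np.degrees(o['tool_rot'][2]-y),'rot',np.round(o['tool_rot'],3),'F rail',np.round([np.dot(o['wrist_force'][:2],X),np.dot(o['wrist_force'][:2],Y),o['wrist_force'][2]],1),'w',o['width'])
E
python3 st.py
```

```text
time_s: 3.08
tcp_pos: [0.5215, -0.099, 0.2345]
tool_rot: [3.132, -0.003, 0.265]
wrist_force: [0.7, 0.7, 0.5]
width: 0.0007
t 3.075 rail mm [ -71.  -142.7] z 234.5 yawerr deg 0.4140572030774513 rot [ 3.132e+00 -3.000e-03  2.650e-01] F rail [0.8 0.5 0.5] w 0.000686887341927364
```

```bash
python3 -m jog '[{"gripper":0,"slide":[36,-22,0],"spin":0.4},{"gripper":0,"slide":[36,-22,0],"spin":0},{"gripper":0,"slide":[0,0,40],"spin":0},{"gripper":0,"slide":[0,0,40],"spin":0},{"gripper":0,"slide":[0,0,40],"spin":0},{"gripper":0,"slide":[0,0,0],"spin":0},{"gripper":0,"slide":[0,0,0],"spin":0}]'; python3 st.py; python3 look.py b stop_top,stop_pointer,tab_red
```

```text
time_s: 3.95
tcp_pos: [0.5873, -0.031, 0.115]
tool_rot: [3.131, -0.012, 0.272]
wrist_force: [1.0, 0.5, 0.9]
width: 0.0005
t 3.95 rail mm [ 10.  -93.6] z 115.0 yawerr deg 0.8197434449892347 rot [ 3.131 -0.012  0.272] F rail [1.1 0.2 0.9] w 0.000514221241888911
top stop_top 0.87 [243.7 202.9] [0.5576 0.0412 0.074 ]
top tab_red 0.46 [233.3 277.7] [0.4083 0.0613 0.008 ]
top tab_red 0.37 [173.  201.4] [0.5647 0.1944 0.008 ]
side stop_top 0.93 [252.  210.3] [0.5629 0.0419 0.074 ]
side stop_pointer 0.68 [235.8 223.2] [0.5961 0.0465 0.023 ]
side tab_red 0.68 [183.6 288.3] [0.5623 0.1898 0.008 ]
{'time_s': 4.35, 'tcp_pos': [0.586, -0.031, 0.114], 'tool_rot': [3.132, -0.011, 0.271], 'wrist_force': [0.215, -0.013, 0.033], 'width': 0.0}
```

View pics/b_side.png

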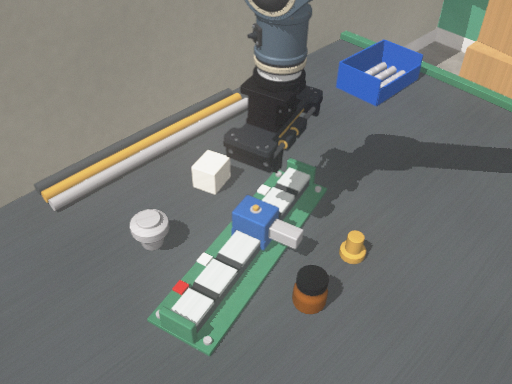

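```bash
python3 -m jog '[{"gripper":0,"slide":[-9,0,28],"spin":0.8},{"gripper":0,"slide":[0,0,26],"spin":0},{"gripper":0,"slide":[0,0,0],"spin":0}]'; python3 st.py
```

```text
time_s: 4.72
tcp_pos: [0.5796, -0.0342, 0.0605]
tool_rot: [3.131, -0.014, 0.257]
wrist_force: [-0.6, -1.3, 0.0]
width: 0.0004
t 4.725 rail mm [  1.7 -94.7] z 60.5 yawerr deg -0.048781893579123256 rot [ 3.131 -0.014  0.257] F rail [-0.9 -1.1  0. ] w 0.0004251995052239264
```

```bash
python3 -m jog '[{"gripper":0,"slide":[0,-12,1],"spin":0},{"gripper":0,"slide":[0,-10,0],"spin":0},{"gripper":0,"slide":[0,-8,0],"spin":0},{"gripper":0,"slide":[0,-8,0],"spin":0},{"gripper":0,"slide":[0,-8,0],"spin":0},{"gripper":0,"slide":[0,-8,0],"spin":0},{"gripper":0,"slide":[0,-8,0],"spin":0}]'; python3 st.py; python3 look.py c stop_top,stop_pointer; python3 st.py
```

```text
time_s: 5.6
tcp_pos: [0.5691, 0.0141, 0.0624]
tool_rot: [3.109, -0.021, 0.25]
wrist_force: [2.8, -9.9, -0.8]
width: 0.0
t 5.6 rail mm [  3.9 -45.4] z 62.4 yawerr deg -0.4435905337275116 rot [ 3.109 -0.021  0.25 ] F rail [  0.2 -10.3  -0.8] w 2.259298125958985e-06
side stop_top 0.77 [249.2 214.3] [0.5596 0.0515 0.074 ]
side stop_pointer 0.62 [231.1 225.8] [0.5973 0.0564 0.023 ]
{'time_s': 5.9, 'tcp_pos': [0.568, 0.017, 0.062], 'tool_rot': [3.112, -0.021, 0.251], 'wrist_force': [2.038, -4.468, -1.45], 'width': 0.001}
t 5.9 rail mm [  3.9 -42.7] z 62.3 yawerr deg -0.350282229963463 rot [ 3.112 -0.021  0.251] F rail [ 0.8 -4.8 -1.5] w 0.000787355633762179
```

View pics/c_side.png

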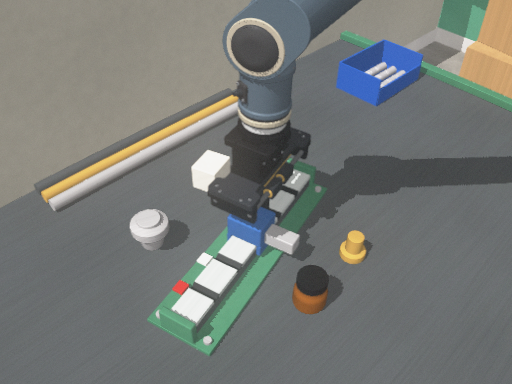

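```bash
python3 -m jog '[{"gripper":0,"slide":[-1,-10,1],"spin":0},{"gripper":0,"slide":[-1,-10,1],"spin":0},{"gripper":0,"slide":[-1,-10,1],"spin":0},{"gripper":0,"slide":[-1,-10,0],"spin":0},{"gripper":0,"slide":[0,-10,0],"spin":0},{"gripper":0,"slide":[0,-10,0],"spin":0},{"gripper":0,"slide":[0,-10,0],"spin":0},{"gripper":0,"slide":[0,-10,0],"spin":0}]'; python3 st.py;
```

```text
time_s: 6.9
tcp_pos: [0.5594, 0.0506, 0.0628]
tool_rot: [3.054, -0.028, 0.222]
wrist_force: [1.0, -10.7, 2.9]
width: 0.0002
t 6.9 rail mm [ 3.8 -7.6] z 62.8 yawerr deg -2.0222503002540964 rot [ 3.054 -0.028  0.222] F rail [ -1.8 -10.6   2.9] w 0.00024270223921698183
```

```bash
python3 -m jog '[{"gripper":0,"slide":[-3,-20,0],"spin":-2},{"gripper":0,"slide":[0,-20,1],"spin":0},{"gripper":0,"slide":[0,-20,1],"spin":0}]'; python3 st.py;
```

```text
time_s: 7.28
tcp_pos: [0.5512, 0.086, 0.0614]
tool_rot: [3.02, -0.03, 0.243]
wrist_force: [7.5, -30.7, 14.4]
width: 0.0001
t 7.275 rail mm [ 4.9 28.7] z 61.4 yawerr deg -0.8508726304549254 rot [ 3.02  -0.03   0.243] F rail [ -0.5 -31.6  14.4] w 8.389913769407182e-05
```

```bash
python3 look.py d stop_top,stop_pointer; python3 st.py
```

```text
side stop_top 0.71 [225.9 244.4] [0.539  0.1208 0.074 ]
side stop_top 0.52 [250.5 248.1] [0.5083 0.0998 0.074 ]
side stop_pointer 0.77 [208.9 256.2] [0.5734 0.1273 0.023 ]
{'time_s': 7.575, 'tcp_pos': [0.551, 0.086, 0.061], 'tool_rot': [3.022, -0.03, 0.241], 'wrist_force': [1.341, -16.178, 11.904], 'width': 0.0}
t 7.575 rail mm [ 5.  28.7] z 61.4 yawerr deg -0.9229182424683031 rot [ 3.022 -0.03   0.241] F rail [ -2.8 -16.   11.9] w 0.0003596108241556375
```

View pics/d_side.png

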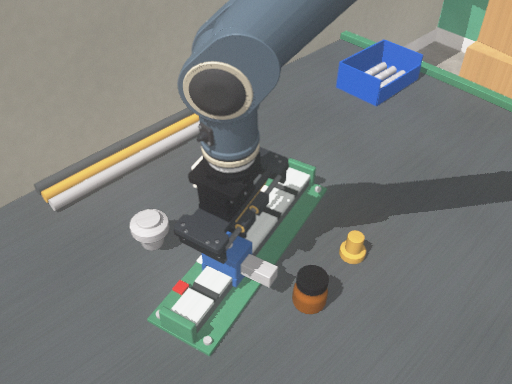

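The stop is at about +65 mm, latched in the unwanted notch, with the finger pressing at 16 N. I'll push on through.

```bash
python3 -m jog '[{"gripper":0,"slide":[-4,-16,-6],"spin":-1},{"gripper":0,"slide":[-1,-20,0],"spin":0}]'; python3 st.py;
```

```text
time_s: 7.82
tcp_pos: [0.5476, 0.0872, 0.0662]
tool_rot: [2.978, -0.027, 0.239]
wrist_force: [9.9, -39.3, 19.9]
width: 0.0004
t 7.825 rail mm [ 1.7 30.8] z 66.2 yawerr deg -1.0828116520634423 rot [ 2.978 -0.027  0.239] F rail [ -0.4 -40.5  19.9] w 0.0004416806648111042
```

```bash
python3 -m jog '[{"gripper":0,"slide":[0,4,0],"spin":0}]'; python3 st.py; python3 look.py e stop_top,stop_pointer; python3 st.py; python3 - <<'E'
import cv2
a=cv2.imread('pics/e_side.png')[140:330,150:330]; b=cv2.imread('pics/e_top.png')[130:290,130:330]
cv2.imwrite('pics/e_z.png',cv2.resize(a,None,fx=3,fy=3,interpolation=2))
cv2.imwrite('pics/e_zt.png',cv2.resize(b,None,fx=3,fy=3,interpolation=2))
E
```

```text
time_s: 7.95
tcp_pos: [0.5498, 0.0802, 0.0678]
tool_rot: [2.974, -0.029, 0.234]
wrist_force: [0.6, 1.5, 0.1]
width: 0.0001
t 7.95 rail mm [ 2.  23.5] z 67.8 yawerr deg -1.3150025039826536 rot [ 2.974 -0.029  0.234] F rail [1.  1.3 0.1] w 9.720211780330027e-05
top stop_top 0.63 [212.9 252.2] [0.4603 0.0981 0.074 ]
side stop_top 0.89 [224.3 245.9] [0.5384 0.1245 0.074 ]
side stop_top 0.62 [272.8 275.6] [0.4503 0.1135 0.074 ]
side stop_pointer 0.6 [207.8 258.2] [0.5715 0.1313 0.023 ]
{'time_s': 8.25, 'tcp_pos': [0.548, 0.085, 0.067], 'tool_rot': [2.979, -0.027, 0.241], 'wrist_force': [0.047, -0.742, -0.621], 'width': 0.0}
t 8.25 rail mm [ 1.5 29.1] z 66.6 yawerr deg -0.925295934382997 rot [ 2.979 -0.027  0.241] F rail [-0.1 -0.7 -0.6] w 0.00016946034555046988
```

View pics/e_z.png

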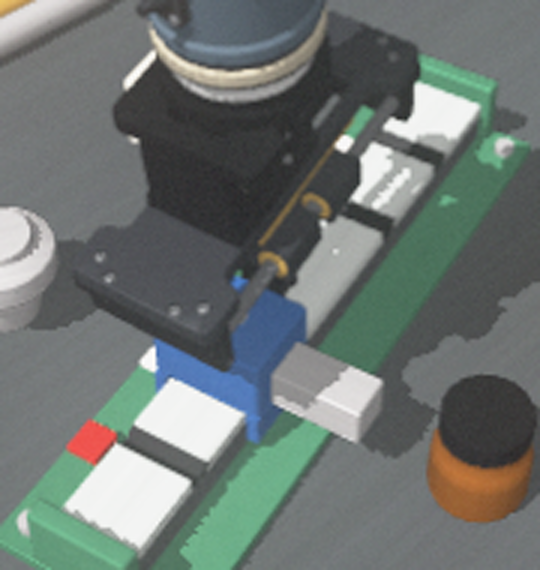

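View pics/e_zt.png

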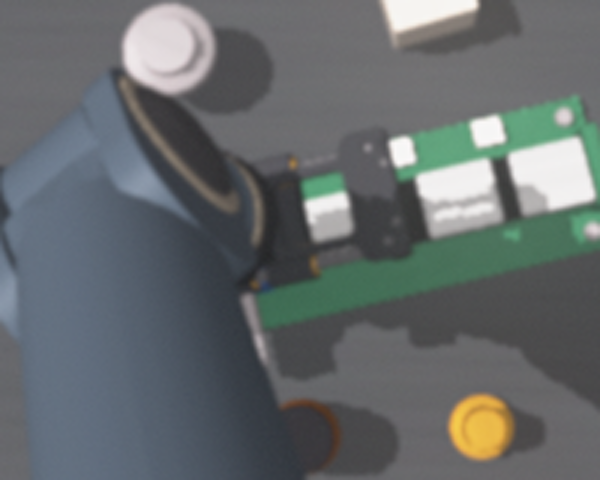

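```bash
python3 -m jog '[{"gripper":0,"slide":[-1,-14,-1],"spin":-1},{"gripper":0,"slide":[0,-14,-2],"spin":0}]'; python3 st.py; python3 look.py f stop_top,stop_pointer,stop_nose; python3 st.py
```

```text
time_s: 8.5
tcp_pos: [0.5471, 0.0875, 0.0669]
tool_rot: [2.942, -0.02, 0.249]
wrist_force: [12.9, -29.0, -4.8]
width: 0.0004
t 8.5 rail mm [ 1.3 31.2] z 66.9 yawerr deg -0.4945839788806721 rot [ 2.942 -0.02   0.249] F rail [  5.1 -31.3  -4.8] w 0.00040525895950179505
top stop_nose 0.81 [213.  251.6] [0.4613 0.1008 0.048 ]
side stop_top 0.6 [223.5 244.3] [0.5416 0.1232 0.074 ]
side stop_pointer 0.89 [207.7 257.4] [0.5728 0.1303 0.023 ]
side stop_pointer 0.23 [152.3 242.5] [0.6595 0.1745 0.023 ]
side stop_nose 0.67 [273.1 271.1] [0.4687 0.0915 0.048 ]
{'time_s': 8.9, 'tcp_pos': [0.547, 0.087, 0.067], 'tool_rot': [2.943, -0.02, 0.248], 'wrist_force': [11.767, -26.723, -0.851], 'width': 0.0}
t 8.9 rail mm [ 1.2 31.2] z 66.8 yawerr deg -0.5479807595010419 rot [ 2.943 -0.02   0.248] F rail [  4.6 -28.8  -0.9] w 0.00038087229811529307
```

View pics/f_side.png

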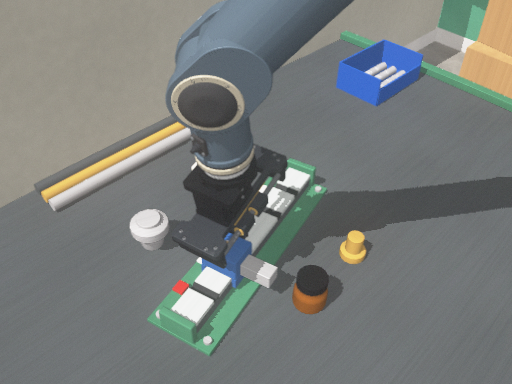

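```bash
python3 - <<'E'
from st import *
c=eyes.read_camera('side')
for u,v in [(176,240),(185,245),(200,252),(210,256),(215,256),(220,258),(225,262),(215,262),(222,270),(230,268),(238,262),(242,255),(232,240),(245,245),(250,235)]:
    p=depth_pt(c,u,v); print((u,v),c['img'][v,u],rl(p),round(p[2]*1e3,1))
cv2.imwrite('pics/g.png',cv2.resize(c['img'][180:300,160:300],None,fx=5,fy=5,interpolation=2))
E
```

```text
(176, 240) [78 73 74] [ 29.5 141.4] 140.3
(185, 245) [70 69 69] [ 15.6 140.8] 137.9
(200, 252) [73 73 68] [ -8.9 141.6] 139.6
(210, 256) [80 77 74] [-25.4 142.9] 143.0
(215, 256) [98 94 89] [-33.1 142.8] 147.7
(220, 258) [63 64 60] [-35.8 136. ] 138.5
(225, 262) [67 66 61] [-36.  125.4] 119.5
(215, 262) [70 68 67] [-22.1 128.5] 114.1
(222, 270) [186 123  83] [-4.9 88.4] 42.6
(230, 268) [138  97  71] [-20.7  90.5] 59.6
(238, 262) [125  89  68] [-29.7  82.9] 71.1
(242, 255) [129  90  63] [-27.6  68.2] 70.4
(232, 240) [98 94 93] [-28.8  96.1] 130.6
(245, 245) [135  93  67] [-23.   51.8] 73.8
(250, 235) [168 170 168] [-0.8 -1.7] 33.3
```

View pics/g.png

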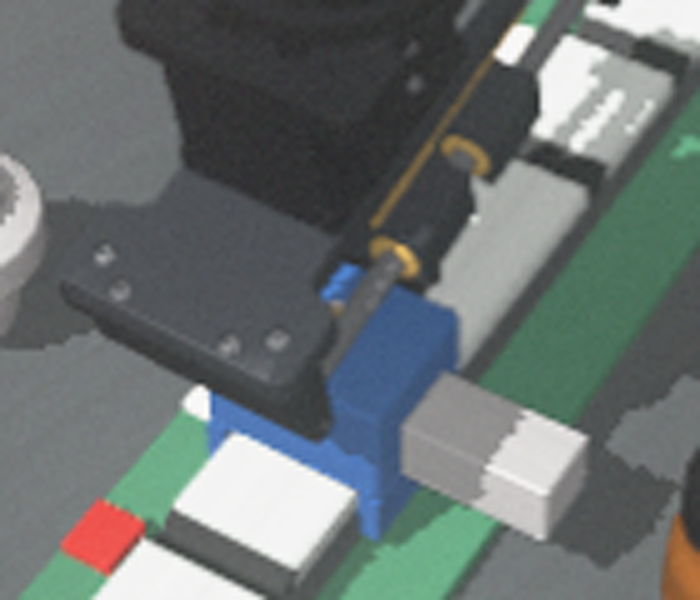

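```bash
python3 -m jog '[{"gripper":0,"slide":[0,15,0],"spin":0},{"gripper":0,"slide":[0,25,0],"spin":0},{"gripper":0,"slide":[0,30,0],"spin":0},{"gripper":0,"slide":[0,0,0],"spin":0}]'; python3 st.py; python3 look.py i stop_top,stop_pointer,stop_nose; python3 - <<'E'
from st import *
c=eyes.read_camera('side')
cv2.imwrite('pics/i_z.png',cv2.resize(c['img'][160:310,150:320],None,fx=4,fy=4,interpolation=2))
E
python3 st.py
```

```text
time_s: 9.45
tcp_pos: [0.5635, 0.0216, 0.0801]
tool_rot: [2.946, -0.019, 0.252]
wrist_force: [-0.8, -0.3, -0.2]
width: 0.0005
t 9.45 rail mm [  0.4 -36.7] z 80.1 yawerr deg -0.3260945138817386 rot [ 2.946 -0.019  0.252] F rail [-0.8 -0.1 -0.2] w 0.000469047242315389
side stop_top 0.92 [225.9 245.9] [0.5368 0.1228 0.074 ]
side stop_pointer 0.73 [208.2 255.7] [0.5749 0.1274 0.023 ]
side stop_nose 0.78 [274.6 275.8] [0.4612 0.0964 0.048 ]
{'time_s': 9.85, 'tcp_pos': [0.563, 0.024, 0.08], 'tool_rot': [2.946, -0.019, 0.256], 'wrist_force': [0.906, 0.846, 0.069], 'width': 0.001}
t 9.9 rail mm [  0.5 -34.7] z 79.8 yawerr deg -0.11886560959241803 rot [ 2.946 -0.019  0.255] F rail [ 0.3 -0.1 -0. ] w 0.0007164082296415258
```

View pics/i_z.png

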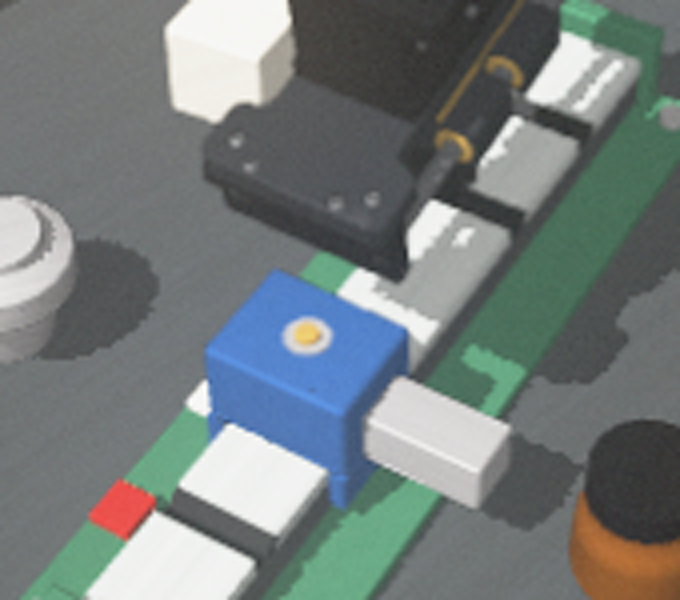

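View pics/i_top.png

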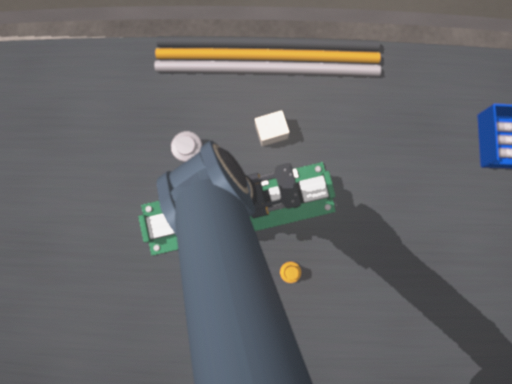

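The stop is latched at +65 mm with its plunger flush, and nothing is blocking it. The earlier pushes gave way as the tool tilted (about 11°). I'll go again with a firmer push.

```bash
python3 -m jog '[{"gripper":0,"slide":[0,-25,0],"spin":0},{"gripper":0,"slide":[0,-25,0],"spin":0},{"gripper":0,"slide":[0,-25,0],"spin":0},{"gripper":0,"slide":[0,-25,0],"spin":0}]'; python3 st.py
```

```text
time_s: 10.4
tcp_pos: [0.5439, 0.1016, 0.0653]
tool_rot: [2.916, -0.016, 0.243]
wrist_force: [-3.1, -16.5, 32.5]
width: 0.0007
t 10.4 rail mm [ 1.8 45.6] z 65.3 yawerr deg -0.8302482380598459 rot [ 2.916 -0.016  0.243] F rail [ -7.2 -15.2  32.5] w 0.0007247002166869857
```

```bash
python3 look.py j stop_top,stop_pointer,stop_nose; python3 - <<'E'
from st import *
c=eyes.read_camera('side')
cv2.imwrite('pics/j_z.png',cv2.resize(c['img'][160:310,150:320],None,fx=4,fy=4,interpolation=2))
for b in __import__('meas').blobs(c,__import__('meas').blue(c),.074,40): print(b)
E
python3 st.py
```

```text
top stop_nose 0.67 [203.5 254.5] [0.4551 0.1197 0.048 ]
side stop_top 0.56 [216.2 256.5] [0.5317 0.1467 0.074 ]
side stop_top 0.49 [197.5 270.7] [0.5307 0.1831 0.074 ]
side stop_pointer 0.76 [198.3 268.9] [0.5656 0.156  0.023 ]
side stop_nose 0.62 [268.8 290.6] [0.4489 0.1217 0.048 ]
{'time_s': 10.8, 'tcp_pos': [0.541, 0.113, 0.061], 'tool_rot': [2.934, -0.018, 0.251], 'wrist_force': [0.968, -0.121, -0.209], 'width': 0.0}
(np.int32(3187), array([377.4,  71. ]), array([ 0.68714656, -0.50476692,  0.074     ]))
t 10.85 rail mm [ 1.3 57.3] z 61.1 yawerr deg -0.36044067965097093 rot [ 2.934 -0.017  0.251] F rail [ 0.1 -1.6  0.2] w 0.0005866675490879068
```

View pics/j_z.png

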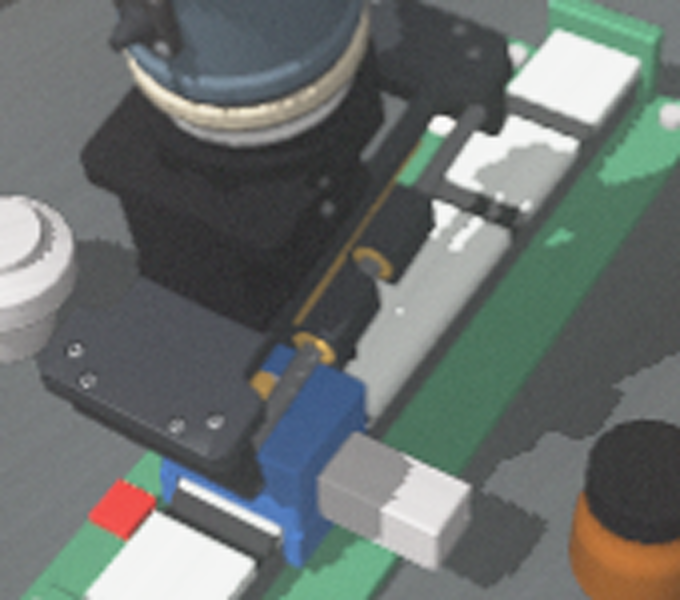

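It broke through, and the stop is now at about +94 mm. I'll continue gently and hold the height level by compensating for the tilt.

```bash
python3 -m jog '[{"gripper":0,"slide":[0,-8,-4],"spin":0},{"gripper":0,"slide":[0,-8,-3],"spin":0},{"gripper":0,"slide":[0,-8,-2],"spin":0},{"gripper":0,"slide":[0,-8,-2],"spin":0}]'; python3 st.py
```

```text
time_s: 11.35
tcp_pos: [0.5355, 0.1254, 0.0641]
tool_rot: [2.907, -0.009, 0.238]
wrist_force: [4.7, -8.9, -1.2]
width: 0.0003
t 11.35 rail mm [-0.3 70.8] z 64.1 yawerr deg -1.1391928069437323 rot [ 2.907 -0.009  0.238] F rail [ 2.3 -9.8 -1.2] w 0.0003288446168269153
```

```bash
python3 -m jog '[{"gripper":0,"slide":[0,-8,-2],"spin":-1},{"gripper":0,"slide":[0,-8,-2],"spin":0},{"gripper":0,"slide":[0,-8,-2],"spin":0}]'; python3 st.py; python3 look.py k stop_top,stop_pointer,tab_red; python3 st.py
```

```text
time_s: 11.72
tcp_pos: [0.5334, 0.1336, 0.0643]
tool_rot: [2.885, -0.0, 0.243]
wrist_force: [5.3, -9.7, 0.5]
width: 0.0004
t 11.725 rail mm [-0.3 79.3] z 64.3 yawerr deg -0.7987928240177938 rot [ 2.885 -0.     0.243] F rail [  2.6 -10.8   0.5] w 0.00037545369052324425
side stop_top 0.57 [205.2 271.8] [0.5217 0.1766 0.074 ]
side tab_red 0.36 [180.2 289.1] [0.5648 0.1945 0.008 ]
{'time_s': 12.125, 'tcp_pos': [0.533, 0.136, 0.064], 'tool_rot': [2.889, -0.001, 0.245], 'wrist_force': [3.693, -4.777, 0.57], 'width': 0.001}
t 12.125 rail mm [-0.2 81.8] z 64.2 yawerr deg -0.693201127360926 rot [ 2.889e+00 -1.000e-03  2.450e-01] F rail [ 2.4 -5.6  0.6] w 0.0007869777976102801
```

View pics/k_side.png

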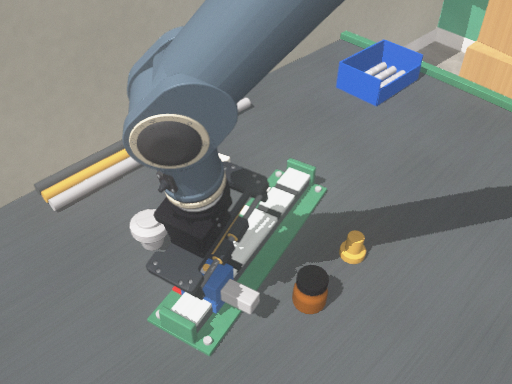

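```bash
python3 -m jog '[{"gripper":0,"slide":[0,-8,-2],"spin":-0.5},{"gripper":0,"slide":[0,-7,-2],"spin":0}]'; python3 st.py; python3 look.py l stop_top,stop_pointer,tab_red,stop_nose; python3 st.py
```

```text
time_s: 12.38
tcp_pos: [0.5308, 0.1437, 0.0644]
tool_rot: [2.878, 0.003, 0.248]
wrist_force: [1.1, -2.7, 0.4]
width: 0.0009
t 12.375 rail mm [-0.2 89.7] z 64.4 yawerr deg -0.5535215518124511 rot [2.878 0.003 0.248] F rail [ 0.3 -2.9  0.4] w 0.0009434892248766625
top stop_top 0.3 [272.1 132.4] [ 0.7008 -0.0117  0.074 ]
top stop_nose 0.75 [180.9 258. ] [0.4468 0.1648 0.048 ]
side stop_top 0.93 [201.  272.5] [0.5248 0.1816 0.074 ]
side stop_nose 0.8 [250.8 309.1] [0.4448 0.1622 0.048 ]
{'time_s': 12.875, 'tcp_pos': [0.53, 0.146, 0.064], 'tool_rot': [2.881, 0.003, 0.25], 'wrist_force': [2.583, -4.134, -0.016], 'width': 0.0}
t 12.875 rail mm [-0.2 91.8] z 64.4 yawerr deg -0.42692515013304516 rot [2.881 0.003 0.25 ] F rail [ 1.4 -4.7 -0. ] w 0.00024919808535235963
```

The force dipped, so the stop may have snapped in. I'll back off and check.

```bash
python3 -m jog '[{"gripper":0,"slide":[0,10,2],"spin":0},{"gripper":0,"slide":[0,25,5],"spin":0},{"gripper":0,"slide":[0,30,0],"spin":0},{"gripper":0,"slide":[0,30,0],"spin":0},{"gripper":0,"slide":[0,30,0],"spin":0},{"gripper":0,"slide":[0,0,0],"spin":0}]'; python3 st.py; python3 look.py m stop_top,stop_pointer,tab_red,stop_nose; python3 - <<'E'
from st import *
c=eyes.read_camera('side')
cv2.imwrite('pics/m_z.png',cv2.resize(c['img'][200:350,140:310],None,fx=4,fy=4,interpolation=2))
E
```

```text
time_s: 13.62
tcp_pos: [0.559, 0.0305, 0.0886]
tool_rot: [2.893, 0.003, 0.256]
wrist_force: [0.5, -0.1, 0.6]
width: 0.0006
t 13.625 rail mm [ -1.7 -26.9] z 88.6 yawerr deg -0.07324413349656451 rot [2.893 0.003 0.256] F rail [ 0.5 -0.2  0.6] w 0.0006444525867048963
side stop_top 0.92 [199.9 273.6] [0.5244 0.184  0.074 ]
side stop_pointer 0.65 [183.3 282.6] [0.5614 0.1895 0.023 ]
side tab_red 0.38 [183.5 290.6] [0.5591 0.1927 0.008 ]
side stop_nose 0.87 [253.3 306.5] [0.4454 0.1567 0.048 ]
{'time_s': 14.125, 'tcp_pos': [0.559, 0.033, 0.088], 'tool_rot': [2.894, 0.004, 0.261], 'wrist_force': [0.505, -0.176, 0.43], 'width': 0.001}
```

View pics/m_z.png

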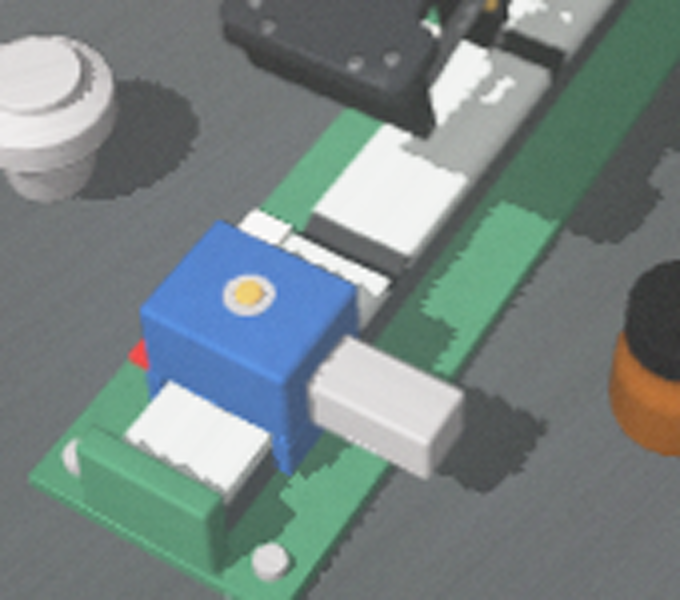

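The red tab is partly hidden and the plunger looks flush. I'll move the arm clear so both cameras can see.

```bash
python3 -m jog '[{"gripper":0,"slide":[0,10,-40],"spin":0},{"gripper":0,"slide":[0,10,-40],"spin":0},{"gripper":0,"slide":[0,35,-30],"spin":0},{"gripper":0,"slide":[-15,45,0],"spin":0},{"gripper":0,"slide":[-15,45,0],"spin":0},{"gripper":0,"slide":[-15,45,0],"spin":0},{"gripper":0,"slide":[-15,45,0],"spin":0},{"gripper":0,"slide":[-15,45,0],"spin":0},{"gripper":0,"slide":[0,45,0],"spin":0},{"gripper":0,"slide":[0,45,0],"spin":0},{"gripper":0,"slide":[0,0,0],"spin":0}]'; python3 st.py; python3 look.py n; python3 meas.py | grep -E "red|blue|yel|top|side"; python3 - <<'E'
from st import *
for n,s in (('top',(150,260,130,350)),('side',(200,350,140,310))):
    c=eyes.read_camera(n); cv2.imwrite(f'pics/n_{n}z.png',cv2.resize(c['img'][s[0]:s[1],s[2]:s[3]],None,fx=3.5,fy=3.5,interpolation=2))
E
```

```text
time_s: 15.55
tcp_pos: [0.574, -0.3153, 0.2921]
tool_rot: [2.893, 0.004, 0.266]
wrist_force: [-0.3, 0.4, -0.5]
width: 0.0007
t 15.55 rail mm [ -75.2 -365.1] z 292.1 yawerr deg 0.512792978287712 rot [2.893 0.004 0.266] F rail [-0.2  0.4 -0.5] w 0.0006957385089605321
top stop_top 0.62 [173.1 224.3] [0.5123 0.1781 0.074 ]
top stop_pointer 0.95 [170.3 203.8] [0.5579 0.1967 0.023 ]
top stop_pointer 0.62 [235.3 208.9] [0.5504 0.0604 0.023 ]
top stop_nose 0.66 [182.3 258.3] [0.4463 0.1619 0.048 ]
top tab_red 0.52 [176.5 202.1] [0.5634 0.1868 0.008 ]
top rail 0.71 [235.6 208.4] [0.5538 0.0612 0.    ]
top holder 0.85 [189.8 147.5] [0.6847 0.1652 0.    ]
top carton 0.97 [270.9 129.6] [ 0.7284 -0.0107  0.    ]
top paste 0.91 [233.  279.5] [0.404  0.0623 0.    ]
top bush 0.93 [292.7 270.2] [ 0.4263 -0.0623  0.    ]
side stop_top 0.88 [200.1 271.3] [0.5273 0.1811 0.074 ]
side stop_pointer 0.64 [180.6 284.3] [0.5617 0.1944 0.023 ]
side stop_nose 0.69 [251.1 306.9] [0.4471 0.1593 0.048 ]
side stop_nose 0.56 [349.7 253. ] [ 0.4091 -0.0183  0.048 ]
side tab_red 0.46 [182.  291.3] [0.5596 0.1951 0.008
[... 692 characters left out ...]
.74237944, -0.46800422,  0.074     ]))
blue (np.int32(601), array([171.7, 220.2]), array([0.52023017, 0.18115075, 0.074     ]))
yel (np.int32(2), array([282. , 271.5]), array([ 0.42422733, -0.03869955,  0.023     ]))
side cam at [0.18 0.44 0.61]
red (np.int32(13), array([174.5, 288.6]), array([0.5676325 , 0.20251674, 0.014     ]))
blue (np.int32(3202), array([377.5,  71. ]), array([ 0.6870188, -0.5047767,  0.074    ]))
blue (np.int32(1402), array([198.9, 280.8]), array([0.51589438, 0.193237  , 0.074     ]))
yel (np.int32(2), array([151. , 136.5]), array([9.00590100e-01, 7.54239747e-04, 2.30000000e-02]))
yel (np.int32(56), array([348.6, 254.5]), array([ 0.41844805, -0.03458244,  0.023     ]))
```

View pics/n_topz.png

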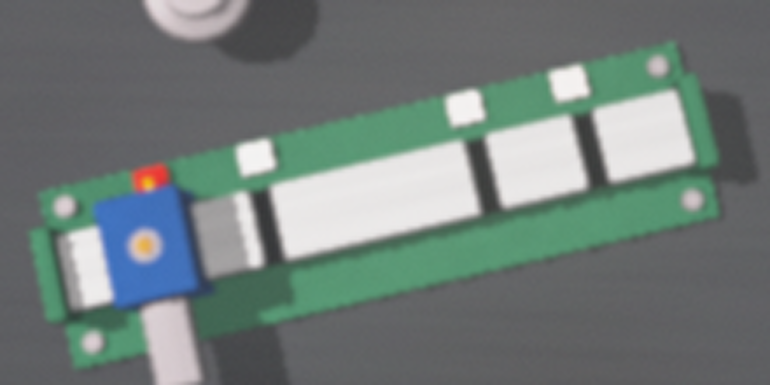

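View pics/n_sidez.png

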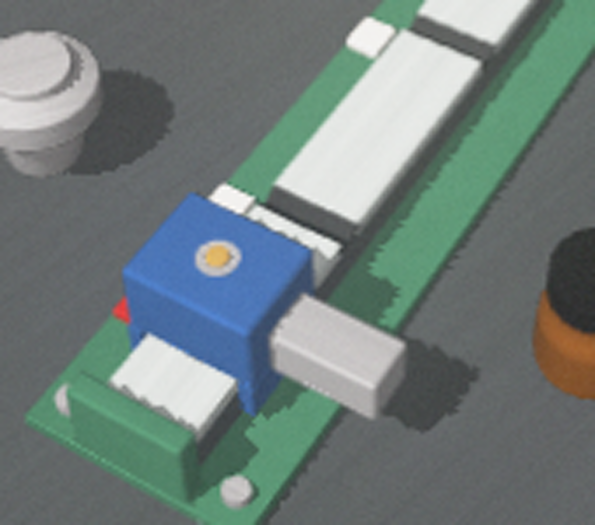

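```bash
python3 -c "
from cell import ticket
print(ticket.sign_off())"
```

```text
the job is handed in; nothing more can be done
None
```

The blue stop is latched in the notch at the red tab, and I handed the job in at about 17 s with the arm well clear. I pushed it there with the outside of the closed fingertips, along the rail's +y direction, and never took it between the fingers.

**Position:** in the last top view the yellow pointer stands in the middle of the red tab. The stop's travel puts it at about +129 mm for a notch at +130 mm, which is within the camera error. The networks' single estimates scattered by a few mm around that.

**Latching:** the push force dipped as the stop reached the notch. The plunger now looks nearly flush, where at the start it stood clearly proud. I judged that by eye and did not measure its height.

**Other objects:** the holder, carton, jar and bush are where they started, to within the networks' scatter of about 10 mm.

**What went less smoothly:** the stop latched in the unwanted +65 mm notch on the way. The first pushes there failed even at about 40 N, well above the stated 10 to 12 N, because the tool tilted as it pushed, so part of the push probably went downward. I backed off and a firmer push took it through. The highest wrist force I read was about 45 N, against the 120 N limit. The tool stayed tilted by about 14° to the end.

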